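Shut, bolt and start the curing box

TASK

The printed gear is ready for curing: with your fingertips, push the amber door of the curing box fully shut without slamming it, then push the red tab of the bolt on its roof all the way along to the right to lock the door, and then press the green start button right down and let it go. Only push and press, do not pick anything up; leave the gear on its turntable and the things standing around where they are.

Things in the scene. Friction and masses are not known exactly. Their poses are not given: they have to be found in the camera images.
- cure_box: Curing box: fixed grey housing on a black base, 140 (x) x 180 (y) x 150 mm high (all sizes here in mm). Origin: centre of the underside. Its -x side is the open front, closed by the door; +y is the hinge side (left, seen from the robot), z up. The flat roof, 150 high, carries the bolt and the button.
- door (a joint): Opening angle of the amber door in its black frame, rad: 0 = shut across the box's front; grows to 1.6 as it opens to the front and left. 175 wide, 8 thick, 32 to 148 above the bench. Swings lightly (0.04 N m friction), stays where left; no latch or spring.
- door_hinge (a point): Point on the door's upright hinge axis at roof height, at [-75, 87, 150] in the box's frame. The axis runs through the door's left end, in the middle of its thickness: shut, the free edge lies 175 to -y of it and the outer face 4 to -x of it.
- door_push (a point): Point on the door's outer face, 120 from the hinge axis, 25 below its top edge: a good place to push. Its -x points out of the face, -y to the free edge. Near the free edge a pull lip stands out 9 mm, 51 to 83 above the bench. A steel staple on the top edge, 144 to 162 from the hinge, rises to 164 above the bench and reaches 29 back over the roof when shut.
- bolt (a joint): Travel of the slide bolt on the roof, m: 0 = drawn back (unlocked), 0.030 = fully home at its stop, its rod through the door's staple. It slides along the box's -y (to the right, away from the hinge side) with about 1.2 N of friction and stays where it is left.
- bolt_tab (a point): Centre of the top of the bolt's red tab, which is 16 (x) x 10 (y) x 26 high and stands from 2 to 28 above the roof, 52 to the front of the box's centre. Push it on its +y face (free roof behind it). A guide 10 high stands on the right of the tab, clear of its travel.
- start (a joint): Travel of the start button, m: 0 = up, 0.006 = pressed right down (about 5 N), springs back by itself.
- start_top (a point): Centre of the top of the green button, 28 across, in a black housing on the roof, at x = 30, y = 45 in the box's frame; pressed downward.
- gear: Loose grey printed gear, 46 across, 16 high, on the aluminium turntable inside the box (turntable top 36 above the bench). Origin: centre of its underside. To be left alone.
- cup: Loose clear plastic cup, 62 across, 53 high, origin centre of underside. Bystander.
- tape: Loose roll of beige tape lying flat, 94 across, 25 high, origin centre of underside. Bystander.
- cube: Loose green printed cube, 25, origin centre of underside. Bystander.
- pen: Loose red and white marker lying flat, 135 long, 16 high, origin centre of underside. Bystander.

How it is judged (in metres and radians):
On the way, in this order (a step that is already met when the one before it is completed fails the run):
1. the door is pushed fully shut (value of joint door below 0.04 rad), for 0.2 s.
2. the bolt is pushed home, the door still shut (value of joint bolt above 0.026 m and value of joint door below 0.04 rad), for 0.2 s.
3. the start button is pressed down, the door shut and bolted (all of step 2 and value of joint start above 0.0045 m), for 0.1 s.
At the end, for the whole second after the job is handed in: The door is shut (within 0.04 rad, about 7 mm at its free edge), the bolt is home (more than 26 of its 30 mm), the button has come up again, and the gear lies at rest on the turntable (all of step 2 and value of joint start below 0.0015 m and z of gear in the frame of cure_box below 0.04 m and linear speed of gear below 0.02 m/s); the robot touches nothing.
It fails at once if the door is slammed (faster than 3 rad/s) (velocity of joint door below -3 rad/s).
It fails at once if the bolt is pushed well forward while the door stands open (value of joint bolt above 0.016 m and value of joint door above 0.12 rad).
It fails at once if the button is pressed before the door is bolted (value of joint start above 0.004 m and value of joint bolt below 0.02 m).
It fails at once if the gear is lifted or shifted by more than 15 mm (distance of gear from where it was at the start of the episode above 0.015 m).
It fails at once if the cup, tape roll, cube or marker is moved by more than 30 mm or lifted (distance of any of cup, tape, cube, pen from where it was at the start of the episode above 0.03 m or height (world z) of any of cup, tape, cube, pen above 0.02 m).
It also fails if it takes over 53 s, if anything falls off the work surface, if the arm or the gripper's body presses on something with over 40 N, if the wrist force passes 120 N, or if a joint passes its speed limit or range.

ROBOT

A 6-joint arm with a two-finger parallel gripper is mounted at the origin on a cart in front of the work surface, level with it; the furniture and walls round the work are solid. World frame = base frame: x ahead of the robot, y to its left, z up, the work surface at z = 0. Lengths are in mm, angles in rad, forces in N, time in s.
With the tool pointing down it reaches from about 350 to 875 mm from the base axis. Payload 4.2 kg.
Tool frame: the origin (TCP) lies at the very end of the fingers, on their centre line; the grasp point (between the pads) lies 19 mm behind it; z points along the fingers, y is the line along which they close (so a half turn about z gives the same grasp; the last joint's range is limited). The gripper opens to 85 mm and grips with 20 to 120 N. Pads are 22 mm wide; open, the fingers measure 114 mm over their backs; the gripper's body (76 mm by 85 mm) begins 54 mm behind the grasp point. The pads swing forward as they close: fully open they stand 13 mm farther back than shut.
Start: joints at [-1.044, 0.385, 0.008, 0, -1.194, -0.259], TCP at [165.398, -602.696, 231.312] pointing down, gripper open.
Joint ranges: [-3.14, 3.14], [-1.21, 2.06], [-1.07, 1.41], [-3.16, 2.05], [-2.99, -0.16], [-3.1, 3.1]. Speed limits (rad/s): [2.79, 2.79, 3.14, 3.14, 3.14, 3.14].

INTERFACE

Orientations are given as a 3x3 rotation matrix whose columns are the frame's x, y, z axes.
In Python, from bench import bot gives the robot as it stands. The module is installed in compiled form; this text tells all that it offers.
- The arm moves only by the shell command python3 -m inch 'ROWS' [FORCE]. ROWS is JSON, a list of rows, each an object with "twist": the turn, a rotation vector about the tool's x, y, z in degrees, a list of three; "delta_pos": the shift along the tool's x, y, z in units of 25 mm (1.0 is 25 mm), a list of three; "jaw": the closure, from 0 (fully open) to 1 (shut). In form: [{"twist": [rx, ry, rz], "delta_pos": [x, y, z], "jaw": jaw}, ...]. A call has 1 to 5 rows; each row shifts and turns the commanded pose from where the row before left it, along the tool's axes as they then stand; what a row does not reach is not made up. A row lasts 1/12 s, in which the tool goes at most 41.7 mm and 7.16 degrees, less where a joint would pass 70% of its speed; a pose out of reach is approached as far as the arm can. A call is refused whole if a number of a shift passes 1 or a number of a turn 7.16, either way. A call with a gripper value outside its range is refused whole. The fingers move at their own pace and stop on an object; FORCE is the grip in N (left out, the last holds). Time passes only in rows, so rows that do not move let the fingers close. It gives the time, the measured TCP pose, the force, the opening and the grip force at its end, in the units of the state.
- bot.get_state(): the state, without advancing time (a new reading comes with each control period).
- bot.get_image(name): name is "scene" or "top" or "wrist"; returns (picture, depth): 420x560x3 uint8, red, green, blue; 420x560 float32, mm along the optical axis (not along the pixel's ray), 0 where there is no reading.
- bot.calibration(name): a dict with "fx", "fy", "cx", "cy" (pixels), "R" (3x3) and "t" (3): a world point X has camera coordinates R X + t; the wrist camera has in their place "hand_eye" (4x4, takes a point from camera to tool coordinates, whose origin is the TCP and whose axes are the flange's). Camera axes: x right, y down, z forward; pixel columns grow to the right and rows downward; lengths in mm; the calibration is good to about 2 mm. A picture is of the moment at which its call begins: read the wrist's pose just before it. calibration takes no time and is no camera call.
- bot.hand_in(): hands the job in; it is judged then, once.
The state is a dict: "clock": time; "joint_pos": joint angles; "joint_vel": joint speeds; "tau": joint torques, N m; "eef_pos": TCP position; "tool_rot": TCP orientation; "ft_force": force on the tool from outside, world axes, zero at the start; "moment": the same for the moment, N m; "gripper_width": finger opening in mm; "gripper_force": force on a finger pad.
Only numpy, scipy, OpenCV 4.12 (cv2) and the standard library are available. Lean on these libraries where they do the work, as an engineer would, in place of code of your own. Each camera call takes 0.05 s, during which the arm holds its last target. There are 200 camera calls.

## Working session

There is one attempt and no reset: what is moved stays moved. The work goes in short steps, Python scripts to look and compute and a shell command to move; the robot and the scene stay as the last step left them, time stands still between calls to the robot, and variables do not carry over. Pictures are saved under pics/ and viewed, at most 10 in all, crops included, and the job is handed in when it is done.

```bash
mkdir -p pics
cat > h.py <<'E'
import numpy as np, cv2
from bench import bot
def cast(c,u,v,z):
    R=np.array(c['R']);t=np.array(c['t']).ravel()
    o=-R.T@t; d=R.T@np.array([(u-c['cx'])/c['fx'],(v-c['cy'])/c['fy'],1])
    return o+d*(z-o[2])/d[2]
def cloud(c,D):
    R=np.array(c['R']);t=np.array(c['t']).ravel()
    v,u=np.mgrid[:D.shape[0],:D.shape[1]]
    P=np.stack([(u-c['cx'])/c['fx']*D,(v-c['cy'])/c['fy']*D,D],-1)
    return (P-t)@R
def move(): pass
E
python3 - <<'E'
from h import *
s=bot.get_state(); print(s['clock'],s['eef_pos'],s['tool_rot'],s['gripper_width'])
for n in ('scene','top'):
    I,D=bot.get_image(n); np.savez(n+'0.npz',I=I,D=D); cv2.imwrite(f'pics/{n}0.png',I[:,:,::-1])
    c=bot.calibration(n); print(n,{k:np.round(v,3).tolist() for k,v in c.items()})
E
```

```text
0.0 [ 165.23027635 -602.1436757   230.19349179] [[-9.64415626e-01 -2.64389940e-01 -6.77596016e-04]
 [-2.64390791e-01  9.64413323e-01  2.11006210e-03]
 [ 9.56034330e-05  2.21412701e-03 -9.99997544e-01]] 85.5175538044825
scene {'fx': 438.311, 'fy': 438.311, 'cx': 278.091, 'cy': 208.984, 'R': [[-0.5, -0.866, -0.015], [-0.625, 0.373, -0.686], [0.599, -0.334, -0.728]], 't': [292.481, 431.858, 1032.471]}
top {'fx': 445.303, 'fy': 445.303, 'cx': 272.668, 'cy': 210.041, 'R': [[-0.005, -1.0, -0.001], [-0.991, 0.005, -0.13], [0.13, 0.001, -0.991]], 't': [4.293, 552.111, 1527.857]}
```

View pics/scene0.png

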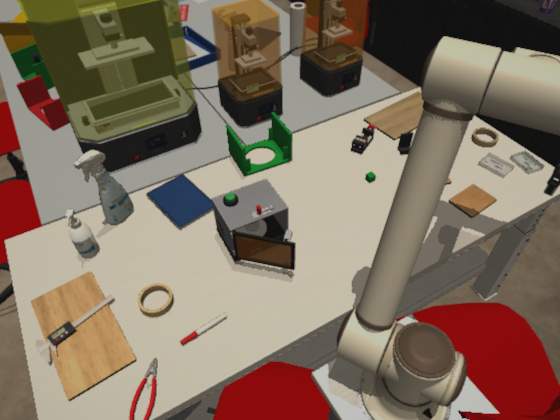

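View pics/top0.png

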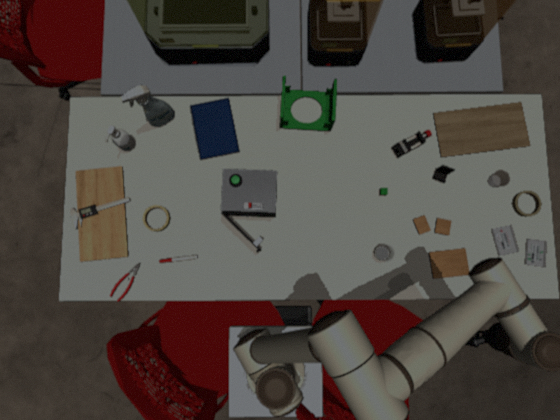

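The scene view shows the box with the door about half open, its free edge near (293,262), the button at (231,199) and the red tab at (259,210). In the top view the roof spans about (222-277, 169-217), the button is at (236,181), the tab at (250,206), and the door runs from (223,212) to (261,248). Next I'll measure these points.

```bash
cat > m.py <<'E'
from h import *
out={}
for n in ('scene','top'):
    z=np.load(n+'0.npz');I,D=z['I'],z['D'];c=bot.calibration(n);P=cloud(c,D)
    hsv=cv2.cvtColor(I,cv2.COLOR_RGB2HSV);H,S,V=cv2.split(hsv)
    roi=np.zeros(H.shape,bool)
    if n=='top': roi[165:255,215:280]=1
    else: roi[180:275,205:305]=1
    g=roi&(H>45)&(H<85)&(S>120)&(V>50); r=roi&((H<8)|(H>172))&(S>140)&(V>70)
    for nm,m in (('green',g),('red',r)):
        v,u=np.nonzero(m); p=P[m&(D>0)]
        print(n,nm,m.sum(),'px',u.mean().round(1),v.mean().round(1),(u.min(),u.max(),v.min(),v.max()),'med',np.median(p,0).round(1),'cast',cast(c,u.mean(),v.mean(),165 if nm=='green' else 176).round(1))
    roof=roi&(abs(P[...,2]-150)<5)&(S<50)&(D>0)
    k=cv2.connectedComponentsWithStats(roof.astype('uint8'))
    i=1+np.argmax(k[2][1:,4]);m=k[1]==i
    q=P[m];print(n,'roof z',np.median(q[:,2]).round(1),'n',m.sum())
    rect=cv2.minAreaRect(q[:,:2].astype('float32'));print(rect,cv2.boxPoints(rect).round(1).tolist())
    # door top: points 120<z<170 in front
    d=roi&(P[...,2]>128)&(P[...,2]<170)&~m&(D>0)&(P[...,0]<rect[0][0]-75)
    q=P[d]; 
    if n=='top':
        o=q[np.argsort(q[:,1])]; print('door pts');print(o[::max(1,len(o)//25)].round(0).tolist())
E
python3 m.py
python3 - <<'E'
import cv2
a=cv2.imread('pics/top0.png')[160:260,205:290];b=cv2.imread('pics/scene0.png')[175:280,200:310]
cv2.imwrite('pics/crop.png',cv2.hconcat([cv2.resize(a,(400,500),interpolation=2),cv2.resize(b,(400,500),interpolation=2)]))
E
```

```text
scene green 67 px 229.8 197.3 (np.int64(225), np.int64(234), np.int64(194), np.int64(201)) med [631.1 128.  171.6] cast [638.3 125.8 165. ]
scene red 28 px 258.6 209.2 (np.int64(257), np.int64(260), np.int64(205), np.int64(213)) med [548.4  80.2 172.7] cast [545.5  81.4 176. ]
scene roof z 151.4 n 2123
((544.7764892578125, 83.61972045898438), (181.51898193359375, 268.8668518066406), 87.1911849975586) [[406.1000061035156, -0.4000000059604645], [674.5999755859375, -13.600000381469727], [683.5, 167.6999969482422], [415.0, 180.89999389648438]]
top green 61 px 235.0 179.2 (np.int64(231), np.int64(239), np.int64(175), np.int64(183)) med [636.  123.  169.8] cast [636.8 123.4 165. ]
top red 8 px 249.5 204.5 (np.int64(249), np.int64(250), np.int64(203), np.int64(206)) med [551.9  75.4 176.6] cast [552.   75.5 176. ]
top roof z 148.9 n 1805
((602.667724609375, 80.11470031738281), (179.6239471435547, 140.49395751953125), 87.85470581054688) [[529.0999755859375, -7.0], [669.5, -12.300000190734863], [676.2000122070312, 167.1999969482422], [535.7999877929688, 172.5]]
door pts
[[439.0, 36.0, 163.0], [436.0, 42.0, 162.0], [430.0, 46.0, 162.0], [414.0, 46.0, 149.0], [436.0, 49.0, 164.0], [414.0, 49.0, 144.0], [442.0, 52.0, 162.0], [411.0, 53.0, 144.0], [423.0, 55.0, 159.0], [426.0, 58.0, 162.0], [429.0, 62.0, 164.0], [430.0, 65.0, 160.0], [437.0, 69.0, 144.0], [437.0, 75.0, 149.0], [444.0, 79.0, 142.0], [450.0, 85.0, 149.0], [457.0, 88.0, 145.0], [460.0, 95.0, 148.0], [466.0, 98.0, 149.0], [466.0, 104.0, 155.0], [473.0, 108.0, 143.0], [476.0, 114.0, 149.0], [483.0, 121.0, 144.0], [489.0, 127.0, 145.0], [493.0, 134.0, 147.0], [499.0, 140.0, 147.0], [509.0, 147.0, 146.0], [516.0, 154.0, 146.0], [525.0, 160.0, 147.0]]
```

View pics/crop.png

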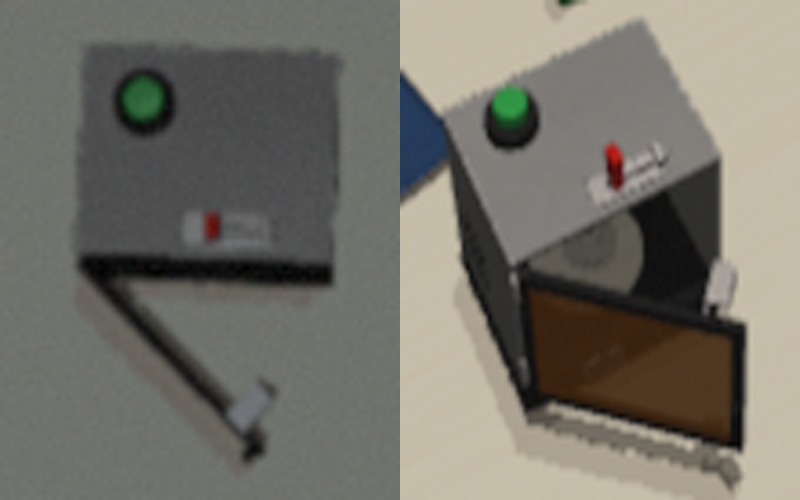

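The box centre is at about (602.7, 80.1) with a yaw of -2.15°, and the door is about 0.73 rad open. I'll align the tool with the box, close the jaw and go to a point in front of the door's outer face.

```bash
python3 -m inch '[{"twist":[0,0,5.8],"delta_pos":[0,0,0],"jaw":1},{"twist":[0,0,5.8],"delta_pos":[0,0,0],"jaw":1},{"twist":[0,0,5.8],"delta_pos":[0,0,0],"jaw":1},{"twist":[0,0,0],"delta_pos":[-1,1,0],"jaw":1},{"twist":[0,0,0],"delta_pos":[-1,1,0],"jaw":1}]' 30
python3 -m inch '[{"twist":[0,0,0],"delta_pos":[-1,1,0],"jaw":1},{"twist":[0,0,0],"delta_pos":[-1,1,0],"jaw":1},{"twist":[0,0,0],"delta_pos":[-1,1,0],"jaw":1},{"twist":[0,0,0],"delta_pos":[-1,1,0],"jaw":1},{"twist":[0,0,0],"delta_pos":[-1,1,0],"jaw":1}]'
python3 -m inch '[{"twist":[0,0,0],"delta_pos":[-1,1,0],"jaw":1},{"twist":[0,0,0],"delta_pos":[0,1,0],"jaw":1},{"twist":[0,0,0],"delta_pos":[0,1,0],"jaw":1},{"twist":[0,0,0],"delta_pos":[0,1,0],"jaw":1},{"twist":[0,0,0],"delta_pos":[0,0,0],"jaw":1}]'
python3 -c "
from h import *
s=bot.get_state();print(s['eef_pos'],s['tool_rot'],s['ft_force'])"
```

```text
clock: 0.52
eef_pos: [216.5, -554.3, 230.1]
tool_rot: [[-0.999, 0.04, -0.001], [0.04, 0.999, 0.002], [0.001, 0.002, -1.0]]
ft_force: [0.7, 0.5, 0.5]
gripper_width: 25.9
gripper_force: 0.0
clock: 0.93
eef_pos: [347.4, -432.5, 230.9]
tool_rot: [[-0.999, 0.036, -0.001], [0.036, 0.999, 0.001], [0.001, 0.001, -1.0]]
ft_force: [1.1, -0.4, 0.1]
gripper_width: 0.2
gripper_force: 0.0
clock: 1.35
eef_pos: [374.6, -331.7, 231.0]
tool_rot: [[-0.999, 0.033, -0.001], [0.033, 0.999, 0.002], [0.001, 0.002, -1.0]]
ft_force: [0.6, -0.4, -0.2]
gripper_width: -0.1
gripper_force: 0.0
[ 374.6134661  -331.71789915  231.04900788] [[-9.99461610e-01  3.28002424e-02 -7.95987994e-04]
 [ 3.27988450e-02  9.99460511e-01  1.70931309e-03]
 [ 8.51624451e-04  1.68228533e-03 -9.99998222e-01]] [ 0.57897679 -0.40924614 -0.18908658]
```

```bash
python3 -m inch '[{"twist":[0,0,0],"delta_pos":[-0.4,1,0],"jaw":1},{"twist":[0,0,0],"delta_pos":[0,1,0],"jaw":1},{"twist":[0,0,0],"delta_pos":[0,1,0],"jaw":1},{"twist":[0,0,0],"delta_pos":[0,1,0],"jaw":1},{"twist":[0,0,0],"delta_pos":[0,1,0],"jaw":1}]' >/dev/null
python3 -m inch '[{"twist":[0,0,0],"delta_pos":[0,1,0],"jaw":1},{"twist":[0,0,0],"delta_pos":[0,1,0],"jaw":1},{"twist":[0,0,0],"delta_pos":[0,1,0],"jaw":1},{"twist":[0,0,0],"delta_pos":[0,1,0],"jaw":1},{"twist":[0,0,0],"delta_pos":[0,1,0],"jaw":1}]' >/dev/null
python3 -m inch '[{"twist":[0,0,0],"delta_pos":[0,1,0],"jaw":1},{"twist":[0,0,0],"delta_pos":[0,1,0],"jaw":1},{"twist":[0,0,0],"delta_pos":[0,1,0],"jaw":1},{"twist":[0,0,0],"delta_pos":[0,1,0],"jaw":1},{"twist":[0,0,0],"delta_pos":[0,1,0],"jaw":1}]'
python3 -m inch '[{"twist":[0,0,0],"delta_pos":[0,1,0],"jaw":1},{"twist":[0,0,0],"delta_pos":[0,1,0],"jaw":1},{"twist":[0,0,0],"delta_pos":[0,1,0],"jaw":1},{"twist":[0,0,0],"delta_pos":[0,0.4,0],"jaw":1},{"twist":[0,0,0],"delta_pos":[0,0,0],"jaw":1}]'
```

```text
clock: 2.6
eef_pos: [398.4, 40.3, 231.2]
tool_rot: [[-0.999, 0.036, -0.0], [0.036, 0.999, 0.0], [0.0, 0.0, -1.0]]
ft_force: [-0.3, -1.1, -0.4]
gripper_width: -0.5
gripper_force: 0.0
clock: 3.02
eef_pos: [401.9, 125.7, 231.1]
tool_rot: [[-0.999, 0.033, -0.0], [0.033, 0.999, -0.0], [0.0, -0.0, -1.0]]
ft_force: [-0.1, 0.0, 0.1]
gripper_width: 0.1
gripper_force: 0.0
```

```bash
python3 -m inch '[{"twist":[0,0,0],"delta_pos":[0,0,1],"jaw":1},{"twist":[0,0,0],"delta_pos":[0,0,1],"jaw":1},{"twist":[0,0,0],"delta_pos":[0,0,1],"jaw":1},{"twist":[0,0,0],"delta_pos":[0,0,1],"jaw":1},{"twist":[0,0,0],"delta_pos":[0,0,0.5],"jaw":1}]'
python3 -m inch '[{"twist":[0,0,0],"delta_pos":[-0.3,-0.3,0],"jaw":1},{"twist":[0,0,0],"delta_pos":[-0.3,-0.3,0],"jaw":1},{"twist":[0,0,0],"delta_pos":[-0.3,-0.3,0],"jaw":1},{"twist":[0,0,0],"delta_pos":[-0.3,-0.2,0],"jaw":1},{"twist":[0,0,0],"delta_pos":[-0.3,-0.2,0],"jaw":1}]'
python3 -c "
from h import *
for n in ('scene','top'):
    I,D=bot.get_image(n); cv2.imwrite(f'pics/{n}1.png',I[:,:,::-1])
a=cv2.imread('pics/top1.png')[160:275,205:300];b=cv2.imread('pics/scene1.png')[175:290,200:310]
cv2.imwrite('pics/crop1.png',cv2.hconcat([cv2.resize(a,(400,500),interpolation=2),cv2.resize(b,(400,500),interpolation=2)]))"
```

```text
clock: 3.43
eef_pos: [400.0, 122.0, 116.2]
tool_rot: [[-0.999, 0.038, -0.004], [0.038, 0.999, -0.003], [0.004, -0.003, -1.0]]
ft_force: [0.2, 0.1, -0.5]
gripper_width: -0.2
gripper_force: 0.0
clock: 3.85
eef_pos: [438.3, 89.2, 118.8]
tool_rot: [[-0.999, 0.037, -0.0], [0.037, 0.999, -0.0], [0.0, -0.0, -1.0]]
ft_force: [-0.6, 0.7, -0.5]
gripper_width: -0.1
gripper_force: 0.0
```

View pics/crop1.png

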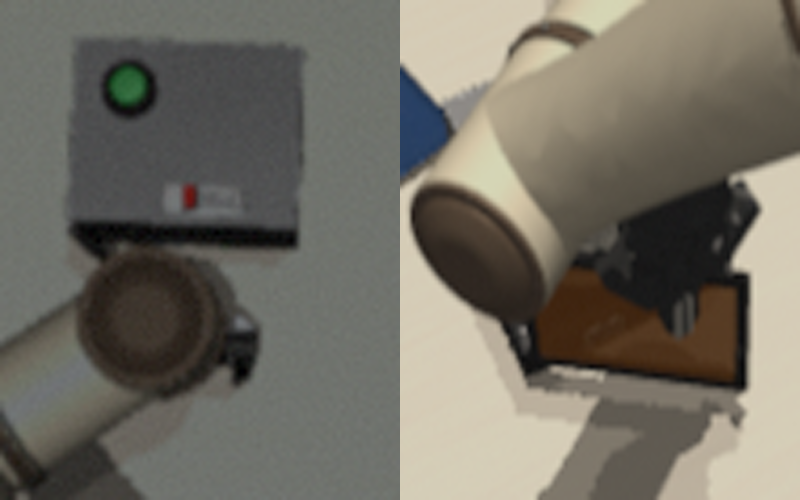

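The fingertip is on the amber door face and the door is already turning. I'll keep pushing gently.

```bash
python3 -m inch '[{"twist":[0,0,0],"delta_pos":[-0.3,-0.1,0],"jaw":1},{"twist":[0,0,0],"delta_pos":[-0.3,-0.1,0],"jaw":1},{"twist":[0,0,0],"delta_pos":[-0.3,-0.1,0],"jaw":1},{"twist":[0,0,0],"delta_pos":[-0.3,-0.1,0],"jaw":1},{"twist":[0,0,0],"delta_pos":[-0.3,-0.1,0],"jaw":1}]'
python3 -m inch '[{"twist":[0,0,0],"delta_pos":[-0.25,-0.1,0],"jaw":1},{"twist":[0,0,0],"delta_pos":[-0.25,-0.1,0],"jaw":1},{"twist":[0,0,0],"delta_pos":[-0.25,0,0],"jaw":1},{"twist":[0,0,0],"delta_pos":[-0.2,0,0],"jaw":1},{"twist":[0,0,0],"delta_pos":[0,0,0],"jaw":1}]'
```

```text
clock: 4.37
eef_pos: [475.7, 76.4, 118.8]
tool_rot: [[-0.999, 0.036, -0.0], [0.036, 0.999, -0.0], [0.0, -0.0, -1.0]]
ft_force: [0.7, -0.2, 1.1]
gripper_width: -0.0
gripper_force: 0.2
clock: 4.78
eef_pos: [499.8, 70.9, 118.8]
tool_rot: [[-0.999, 0.036, 0.001], [0.036, 0.999, 0.0], [-0.001, 0.0, -1.0]]
ft_force: [-0.2, -0.1, -0.2]
gripper_width: -0.0
gripper_force: 0.0
```

```bash
python3 -m inch '[{"twist":[0,0,0],"delta_pos":[-0.15,0,0],"jaw":1},{"twist":[0,0,0],"delta_pos":[-0.15,0,0],"jaw":1},{"twist":[0,0,0],"delta_pos":[0,0,0],"jaw":1}]'
python3 -m inch '[{"twist":[0,0,0],"delta_pos":[-0.1,0,0],"jaw":1},{"twist":[0,0,0],"delta_pos":[0,0,0],"jaw":1}]'
python3 -m inch '[{"twist":[0,0,0],"delta_pos":[-0.1,0,0],"jaw":1},{"twist":[0,0,0],"delta_pos":[0,0,0],"jaw":1}]'
```

```text
clock: 5.03
eef_pos: [506.8, 70.7, 118.9]
tool_rot: [[-0.999, 0.036, 0.001], [0.036, 0.999, 0.0], [-0.001, 0.0, -1.0]]
ft_force: [-1.1, -0.3, 0.1]
gripper_width: -0.1
gripper_force: 0.0
clock: 5.2
eef_pos: [508.9, 70.6, 118.9]
tool_rot: [[-0.999, 0.036, 0.001], [0.036, 0.999, 0.0], [-0.0, 0.0, -1.0]]
ft_force: [-0.0, 0.1, 0.4]
gripper_width: -0.2
gripper_force: 0.0
clock: 5.37
eef_pos: [511.4, 70.4, 118.9]
tool_rot: [[-0.999, 0.036, 0.0], [0.036, 0.999, 0.0], [-0.0, 0.0, -1.0]]
ft_force: [-0.3, 0.2, 0.4]
gripper_width: 0.1
gripper_force: 0.0
```

```bash
python3 -m inch '[{"twist":[0,0,0],"delta_pos":[-0.1,0,0],"jaw":1},{"twist":[0,0,0],"delta_pos":[0,0,0],"jaw":1}]' | grep -E "eef|ft_"
python3 -m inch '[{"twist":[0,0,0],"delta_pos":[-0.1,0,0],"jaw":1},{"twist":[0,0,0],"delta_pos":[0,0,0],"jaw":1}]'| grep -E "eef|ft_"
python3 -m inch '[{"twist":[0,0,0],"delta_pos":[-0.05,0,0],"jaw":1},{"twist":[0,0,0],"delta_pos":[0,0,0],"jaw":1},{"twist":[0,0,0],"delta_pos":[0,0,0],"jaw":1}]'| grep -E "eef|ft_"
```

```text
eef_pos: [513.9, 70.3, 118.9]
ft_force: [0.6, -0.6, 0.5]
eef_pos: [514.2, 70.0, 118.6]
ft_force: [-5.4, 1.3, 3.9]
eef_pos: [514.2, 69.9, 118.6]
ft_force: [-9.4, 3.0, 6.8]
```

Contact with the stop at 514, so the door is shut. I'll hold briefly, back off, rise and look.

```bash
python3 -m inch '[{"twist":[0,0,0],"delta_pos":[0,0,0],"jaw":1},{"twist":[0,0,0],"delta_pos":[0,0,0],"jaw":1},{"twist":[0,0,0],"delta_pos":[0.3,0,0],"jaw":1},{"twist":[0,0,0],"delta_pos":[1,0,0],"jaw":1},{"twist":[0,0,0],"delta_pos":[0.5,0,-0.5],"jaw":1}]' | grep -E "eef|ft_"
python3 -m inch '[{"twist":[0,0,0],"delta_pos":[0,0,-1],"jaw":1},{"twist":[0,0,0],"delta_pos":[0,0,-1],"jaw":1},{"twist":[0,0,0],"delta_pos":[0,0,-1],"jaw":1},{"twist":[0,0,0],"delta_pos":[0,0,-1],"jaw":1},{"twist":[0,0,0],"delta_pos":[0,0,0],"jaw":1}]' | grep -E "eef|ft_"
cat > look.py <<'E'
import sys
from h import *
k=sys.argv[1]
s=bot.get_state();I,D=bot.get_image('wrist');c=bot.calibration('wrist')
T=np.eye(4);T[:3,:3]=s['tool_rot'];T[:3,3]=s['eef_pos'];W=T@np.array(c['hand_eye']);v=np.linalg.inv(W)
c['R'],c['t']=v[:3,:3],v[:3,3]
cv2.imwrite(f'pics/w{k}.png',I[:,:,::-1])
np.savez('w.npz',I=I,D=D)
P=cloud(c,D);H,S,V=cv2.split(cv2.cvtColor(I,cv2.COLOR_RGB2HSV))
O=np.array([602.7,80.1,0]);a=np.deg2rad(-2.15);R=np.array([[np.cos(a),-np.sin(a),0],[np.sin(a),np.cos(a),0],[0,0,1]])
B=(P-O)@R
print('tcp box',(np.array(s['eef_pos'])-O)@R)
for nm,m in (('green',(H>45)&(H<85)&(S>120)&(V>50)),('red',((H<8)|(H>172))&(S>150)&(V>70))):
    m=m&(D>0)&(B[...,2]>150)&(abs(B[...,0])<90)&(abs(B[...,1])<90)
    if m.sum()>10: print(nm,m.sum(),'box min/med/max',np.percentile(B[m],[3,50,97],axis=0).round(1).tolist(), 'top pts',np.median(B[m&(B[...,2]>B[m][:,2].max()-5)],0).round(1))
E
python3 look.py 1; python3 -c "
from h import *
I,D=bot.get_image('top'); cv2.imwrite('pics/t2.png',cv2.resize(I[160:275,205:300,::-1],(476,575),interpolation=2))
a=cv2.imread('pics/w1.png');b=cv2.imread('pics/t2.png');cv2.imwrite('pics/c2.png',cv2.hconcat([cv2.resize(a,(480,360)),cv2.resize(b,(298,360))]))"
```

```text
eef_pos: [468.9, 70.8, 129.1]
ft_force: [-0.2, 0.1, 0.4]
eef_pos: [475.4, 72.6, 236.9]
ft_force: [1.6, 0.4, 0.3]
tcp box [-126.9766522   -12.27576861  236.86006062]
```

View pics/c2.png

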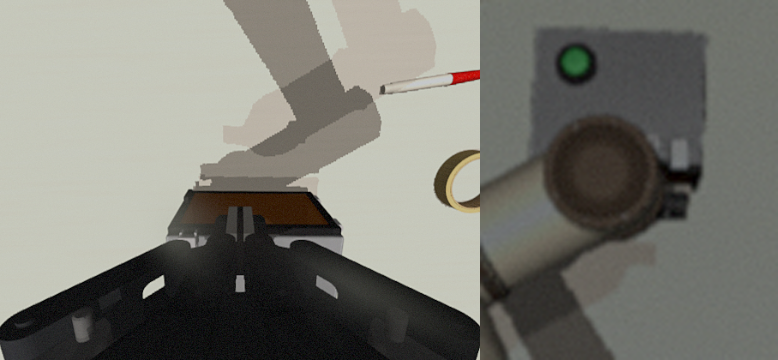

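The wrist picture shows the door shut in front of the box, and the top view shows the staple over the roof at about (680,150). Now I'll go behind the tab, on its +y side.

```bash
python3 -m inch '[{"twist":[0,0,0],"delta_pos":[-1,0.6,0],"jaw":1},{"twist":[0,0,0],"delta_pos":[-1,0.6,0],"jaw":1},{"twist":[0,0,0],"delta_pos":[-1,0.6,0],"jaw":1},{"twist":[0,0,0],"delta_pos":[0,0,0],"jaw":1},{"twist":[0,0,0],"delta_pos":[0,0,0],"jaw":1}]' | grep -E "eef|ft_"
python3 -m inch '[{"twist":[0,0,0],"delta_pos":[0,0,0.8],"jaw":1},{"twist":[0,0,0],"delta_pos":[0,0,0.8],"jaw":1},{"twist":[0,0,0],"delta_pos":[0,0,0.8],"jaw":1},{"twist":[0,0,0],"delta_pos":[0,0,0.5],"jaw":1},{"twist":[0,0,0],"delta_pos":[0,0,0],"jaw":1}]' | grep -E "eef|ft_"
python3 -c "
from h import *
I,D=bot.get_image('scene'); b=cv2.imwrite('pics/s3.png',cv2.resize(I[165:290,190:320,::-1],(520,500),interpolation=2))"
```

```text
eef_pos: [548.9, 114.2, 228.7]
ft_force: [-0.4, 0.5, -0.0]
eef_pos: [545.6, 112.5, 155.0]
ft_force: [-0.5, 0.3, -0.4]
```

View pics/s3.png

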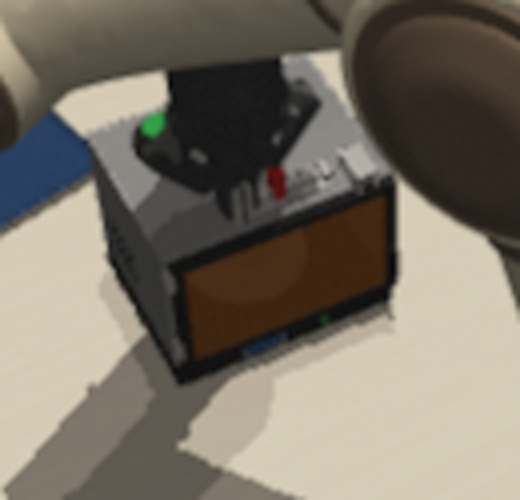

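The fingers stand just left of the red tab at about (275,182), and the door is shut. Now I'll push right.

```bash
python3 -m inch '[{"twist":[0,0,0],"delta_pos":[-0.15,-0.2,-0.15],"jaw":1},{"twist":[0,0,0],"delta_pos":[0,-0.2,0],"jaw":1},{"twist":[0,0,0],"delta_pos":[0,-0.2,0],"jaw":1},{"twist":[0,0,0],"delta_pos":[0,0,0],"jaw":1}]' | grep -E "eef|ft_"
python3 -m inch '[{"twist":[0,0,0],"delta_pos":[0,-0.2,0],"jaw":1},{"twist":[0,0,0],"delta_pos":[0,-0.2,0],"jaw":1},{"twist":[0,0,0],"delta_pos":[0,-0.2,0],"jaw":1},{"twist":[0,0,0],"delta_pos":[0,0,0],"jaw":1}]' | grep -E "eef|ft_"
python3 -m inch '[{"twist":[0,0,0],"delta_pos":[0,-0.15,0],"jaw":1},{"twist":[0,0,0],"delta_pos":[0,-0.15,0],"jaw":1},{"twist":[0,0,0],"delta_pos":[0,0,0],"jaw":1}]' | grep -E "eef|ft_"
```

```text
eef_pos: [552.3, 98.0, 163.6]
ft_force: [-0.6, 0.8, -0.3]
eef_pos: [551.5, 83.1, 162.8]
ft_force: [0.4, 0.1, 0.7]
eef_pos: [551.1, 75.8, 162.5]
ft_force: [-0.2, -0.1, -1.1]
```

```bash
python3 -m inch '[{"twist":[0,0,0],"delta_pos":[0,-0.15,0],"jaw":1},{"twist":[0,0,0],"delta_pos":[0,-0.15,0],"jaw":1},{"twist":[0,0,0],"delta_pos":[0,0,0],"jaw":1}]' | grep -E "eef|ft_"
python3 -m inch '[{"twist":[0,0,0],"delta_pos":[0,-0.1,0],"jaw":1},{"twist":[0,0,0],"delta_pos":[0,0,0],"jaw":1}]' | grep -E "eef|ft_"
python3 -m inch '[{"twist":[0,0,0],"delta_pos":[0,-0.1,0],"jaw":1},{"twist":[0,0,0],"delta_pos":[0,0,0],"jaw":1}]' | grep -E "eef|ft_"
```

```text
eef_pos: [551.3, 73.2, 162.6]
ft_force: [-3.8, 16.7, 1.2]
eef_pos: [551.4, 72.9, 162.7]
ft_force: [-5.0, 23.6, 2.0]
eef_pos: [551.4, 72.6, 162.7]
ft_force: [-7.4, 30.4, 3.2]
```

Hard stop at y≈73. I'll check the picture to see whether it is the bolt's end stop.

```bash
python3 -m inch '[{"twist":[0,0,0],"delta_pos":[0,0.3,0],"jaw":1},{"twist":[0,0,0],"delta_pos":[0,1,0],"jaw":1},{"twist":[0,0,0],"delta_pos":[0,0,-1],"jaw":1},{"twist":[0,0,0],"delta_pos":[0,0,-1],"jaw":1},{"twist":[0,0,0],"delta_pos":[0,0,-1],"jaw":1}]' | grep -E "eef|ft_"
python3 -m inch '[{"twist":[0,0,0],"delta_pos":[-1,0,0],"jaw":1},{"twist":[0,0,0],"delta_pos":[-1,0,0],"jaw":1},{"twist":[0,0,0],"delta_pos":[-1,0,0],"jaw":1},{"twist":[0,0,0],"delta_pos":[0,0,0],"jaw":1},{"twist":[0,0,0],"delta_pos":[0,0,0],"jaw":1}]' | grep -E "eef|ft_"
python3 look.py 4;python3 -c "
from h import *
I,D=bot.get_image('scene'); a=cv2.resize(I[165:290,190:320,::-1],(416,400),interpolation=2)
H,S,V=cv2.split(cv2.cvtColor(I,cv2.COLOR_RGB2HSV));m=((H<8)|(H>172))&(S>140)&(V>70);m[:180]=0;m[275:]=0;m[:,:205]=0;m[:,305:]=0
v,u=np.nonzero(m);print(len(u)); 
if len(u): print(u.mean(),v.mean(),cast(bot.calibration('scene'),u.mean(),v.mean(),176))
b=cv2.resize(cv2.imread('pics/w4.png'),(380,285));b=cv2.copyMakeBorder(b,0,115,0,0,0)
cv2.imwrite('pics/c4.png',cv2.hconcat([a,b]))"
```

```text
eef_pos: [551.5, 96.4, 237.8]
ft_force: [0.2, -0.1, -0.1]
eef_pos: [627.2, 93.2, 236.1]
ft_force: [-0.6, -0.2, 0.3]
tcp box [ 23.97438195  13.98080941 236.05008673]
green 1127 box min/med/max [[18.0, 34.3, 163.2], [29.7, 46.5, 171.3], [42.7, 58.6, 172.7]] top pts [ 20.  -19.5 305.2]
red 384 box min/med/max [[-57.8, -31.2, 166.4], [-51.0, -26.4, 177.3], [-43.6, -22.4, 178.7]] top pts [-51.  -26.8 177.4]
27
266.5925925925926 206.25925925925927 [543.99853369  57.24277776 176.        ]
```

View pics/c4.png

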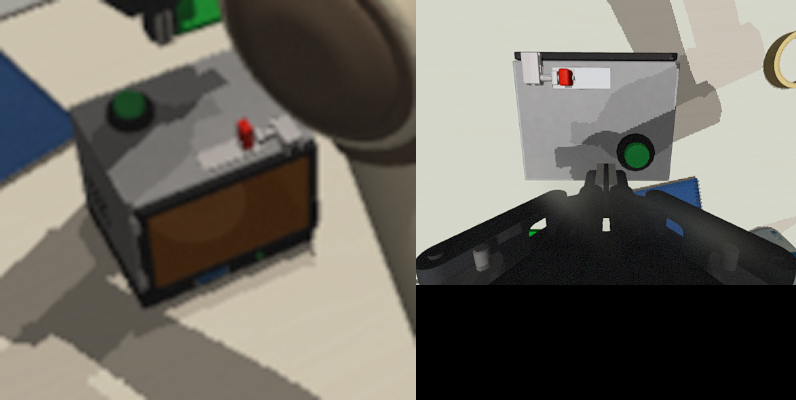

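The tab seems to have moved only about 24 mm. I'll look closer at the rod and staple.

```bash
python3 - <<'E'
import cv2
a=cv2.imread('pics/w4.png')[65:145,140:300]
cv2.imwrite('pics/c5.png',cv2.resize(a,(800,400),interpolation=2))
E
python3 - <<'E'
from h import *
z=np.load('w.npz');s=bot.get_state();D=z['D'];c=bot.calibration('wrist')
T=np.eye(4);T[:3,:3]=s['tool_rot'];T[:3,3]=s['eef_pos'];v=np.linalg.inv(T@np.array(c['hand_eye']));c['R'],c['t']=v[:3,:3],v[:3,3]
a=np.deg2rad(-2.15);R=np.array([[np.cos(a),-np.sin(a),0],[np.sin(a),np.cos(a),0],[0,0,1]])
B=(cloud(c,D)-[602.7,80.1,0])@R
np.save('B.npy',B)
for r in range(74,128,3): print(r,[f"{B[r,u,0]:.0f},{B[r,u,1]:.0f},{B[r,u,2]:.0f}" for u in range(150,300,8)])
E
```

```text
74 ['-103,-139,2', '-104,-131,-1', '-104,-121,0', '-104,-111,1', '-104,-102,1', '-104,-93,-1', '-104,-83,1', '-104,-74,-0', '-104,-64,-0', '-104,-55,1', '-104,-45,1', '-104,-36,-0', '-104,-27,-0', '-104,-17,-0', '-104,-8,1', '-104,2,1', '-104,11,0', '-104,21,-0', '-104,30,1']
77 ['-78,-80,148', '-76,-68,164', '-76,-63,164', '-76,-58,164', '-78,-57,148', '-78,-51,148', '-78,-46,148', '-78,-40,149', '-78,-34,147', '-78,-28,148', '-78,-23,148', '-78,-17,147', '-78,-11,148', '-78,-5,149', '-78,0,147', '-78,6,147', '-78,12,148', '-78,18,148', '-78,24,147']
80 ['-76,-81,147', '-74,-69,164', '-74,-63,164', '-74,-58,164', '-75,-55,156', '-76,-52,148', '-76,-46,148', '-76,-40,148', '-76,-34,150', '-76,-28,149', '-76,-22,149', '-76,-17,148', '-76,-11,149', '-76,-5,150', '-76,1,149', '-76,6,150', '-76,12,148', '-76,18,148', '-76,24,148']
83 ['-74,-81,148', '-72,-69,164', '-72,-63,165', '-72,-58,164', '-73,-55,156', '-74,-52,148', '-74,-46,149', '-74,-40,148', '-74,-34,148', '-74,-28,149', '-74,-23,148', '-74,-17,148', '-74,-11,149', '-74,-5,148', '-74,1,149', '-74,6,148', '-74,12,148', '-74,18,
[... 3262 characters left out ...]
-24,179', '-49,-22,156', '-49,-17,152', '-49,-11,152', '-49,-5,152', '-49,0,153', '-49,6,152', '-49,12,153', '-49,18,151', '-49,24,150']
122 ['-47,-83,149', '-47,-77,150', '-47,-66,164', '-47,-60,164', '-47,-55,163', '-47,-53,150', '-47,-47,151', '-47,-39,161', '-46,-29,179', '-46,-24,179', '-47,-22,157', '-47,-17,152', '-47,-11,152', '-47,-5,152', '-47,0,153', '-47,6,154', '-47,12,153', '-47,18,150', '-47,24,151']
125 ['-45,-83,151', '-45,-77,150', '-45,-71,151', '-45,-65,150', '-45,-59,150', '-45,-53,151', '-45,-47,150', '-45,-41,152', '-44,-30,178', '-44,-24,178', '-45,-23,152', '-45,-17,152', '-45,-11,152', '-45,-6,152', '-45,0,152', '-45,6,153', '-45,12,152', '-45,18,151', '-45,24,151']
```

View pics/c5.png

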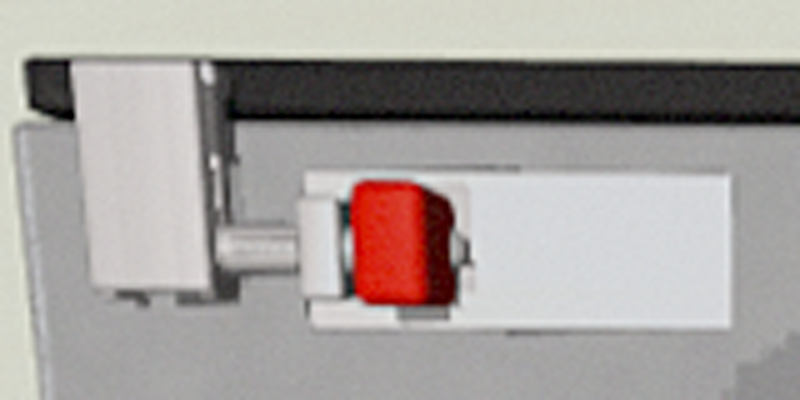

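The rod reaches into the staple, but about 4 mm seem to remain between tab and guide. I'll measure the travel precisely with redness-weighted centroids, before and after, in one view.

Run:
```python
from h import *
for n,roi in (('scene',(198,220,250,275)),('top',(196,214,240,266))):
    c=bot.calibration(n)
    I1,_=bot.get_image(n);I0=np.load(n+'0.npz')['I']
    for I in (I0,I1):
        v0,v1,u0,u1=roi;a=I[v0:v1,u0:u1].astype(float)
        w=np.clip(a[...,0]-np.maximum(a[...,1],a[...,2])-15,0,None)/(a[...,0]+1)
        v,u=np.mgrid[v0:v1,u0:u1]
        if w.sum()>.3:
            uu,vv=(w*u).sum()/w.sum(),(w*v).sum()/w.sum();print(n,w.sum().round(2),uu.round(2),vv.round(2),cast(c,uu,vv,168).round(1))
        else: print(n,'no red',w.sum())
```

```text
scene 20.93 258.58 208.89 [553.4  77.8 168. ]
scene 21.25 266.43 206.27 [551.   54.2 168. ]
top 6.84 249.57 204.63 [552.7  75.7 168. ]
top 6.13 256.94 204.92 [551.7  52.  168. ]
```

Both views say it travelled 23.7 mm to a hard stop. The tab can't clear the guide by more than about 4 mm further, so the bolt may have started partly forward. I'll confirm with a second, firmer push.

```bash
python3 -m inch '[{"twist":[0,0,0],"delta_pos":[1,0.2,0],"jaw":1},{"twist":[0,0,0],"delta_pos":[1,0,0],"jaw":1},{"twist":[0,0,0],"delta_pos":[1,0,0],"jaw":1},{"twist":[0,0,0],"delta_pos":[0,0,0],"jaw":1},{"twist":[0,0,0],"delta_pos":[0,0,1],"jaw":1}]' | grep -E "eef|ft_"
python3 -m inch '[{"twist":[0,0,0],"delta_pos":[0,0,1],"jaw":1},{"twist":[0,0,0],"delta_pos":[0,0,0.9],"jaw":1},{"twist":[0,0,0],"delta_pos":[0,0,0],"jaw":1},{"twist":[0,0,0],"delta_pos":[0,-0.3,0],"jaw":1},{"twist":[0,0,0],"delta_pos":[0,-0.3,0],"jaw":1}]' | grep -E "eef|ft_"
python3 -m inch '[{"twist":[0,0,0],"delta_pos":[0,0,0],"jaw":1},{"twist":[0,0,0],"delta_pos":[0,0,0],"jaw":1}]' | grep -E "eef|ft_"
```

```text
eef_pos: [553.9, 102.3, 218.6]
ft_force: [1.8, 1.3, 1.2]
eef_pos: [552.6, 86.3, 166.7]
ft_force: [0.4, 0.3, 0.7]
eef_pos: [552.5, 86.0, 166.8]
ft_force: [1.0, 0.0, -0.1]
```

```bash
python3 -m inch '[{"twist":[0,0,0],"delta_pos":[0,0,0.25],"jaw":1},{"twist":[0,0,0],"delta_pos":[0,-0.25,0],"jaw":1},{"twist":[0,0,0],"delta_pos":[0,-0.25,0],"jaw":1},{"twist":[0,0,0],"delta_pos":[0,-0.1,0],"jaw":1},{"twist":[0,0,0],"delta_pos":[0,0,0],"jaw":1}]' | grep -E "eef|ft_"
python3 -m inch '[{"twist":[0,0,0],"delta_pos":[0,-0.15,0],"jaw":1},{"twist":[0,0,0],"delta_pos":[0,0,0],"jaw":1},{"twist":[0,0,0],"delta_pos":[0,0,0],"jaw":1}]' | grep -E "eef|ft_"
python3 -m inch '[{"twist":[0,0,0],"delta_pos":[0,-0.2,0],"jaw":1},{"twist":[0,0,0],"delta_pos":[0,0,0],"jaw":1},{"twist":[0,0,0],"delta_pos":[0,0,0],"jaw":1}]' | grep -E "eef|ft_"
```

```text
eef_pos: [551.0, 73.6, 158.6]
ft_force: [-2.7, 9.5, -0.9]
eef_pos: [551.2, 73.2, 158.8]
ft_force: [-4.7, 20.7, 0.3]
eef_pos: [551.3, 72.8, 158.9]
ft_force: [-8.7, 35.6, 2.0]
```

It stopped at the same 73 mm under 36 N, so this is the end stop and the bolt is home. Now the button.

```bash
python3 -m inch '[{"twist":[0,0,0],"delta_pos":[0,0.5,0],"jaw":1},{"twist":[0,0,0],"delta_pos":[0,0.6,0],"jaw":1},{"twist":[0,0,0],"delta_pos":[0,0,-1],"jaw":1},{"twist":[0,0,0],"delta_pos":[0,0,-1],"jaw":1},{"twist":[0,0,0],"delta_pos":[-1,0.8,0],"jaw":1}]' | grep -E "eef|ft_"
python3 -m inch '[{"twist":[0,0,0],"delta_pos":[-1,0.6,0],"jaw":1},{"twist":[0,0,0],"delta_pos":[-1,0,0],"jaw":1},{"twist":[0,0,0],"delta_pos":[-0.3,0,0],"jaw":1},{"twist":[0,0,0],"delta_pos":[0,0,0],"jaw":1},{"twist":[0,0,0],"delta_pos":[0,0,0],"jaw":1}]' | grep -E "eef|ft_"
```

```text
eef_pos: [577.3, 107.7, 215.1]
ft_force: [0.4, 0.0, 0.3]
eef_pos: [634.9, 121.4, 207.9]
ft_force: [0.0, -0.0, -0.6]
```

```bash
python3 -m inch '[{"twist":[0,0,0],"delta_pos":[0,0.1,0.6],"jaw":1},{"twist":[0,0,0],"delta_pos":[0,0,0.6],"jaw":1},{"twist":[0,0,0],"delta_pos":[0,0,0],"jaw":1},{"twist":[0,0,0],"delta_pos":[0,0,0],"jaw":1}]' | grep -E "eef|ft_"
python3 -m inch '[{"twist":[0,0,0],"delta_pos":[0,0,0.2],"jaw":1},{"twist":[0,0,0],"delta_pos":[0,0,0],"jaw":1}]' | grep -E "eef|ft_"
python3 -m inch '[{"twist":[0,0,0],"delta_pos":[0,0,0.15],"jaw":1},{"twist":[0,0,0],"delta_pos":[0,0,0],"jaw":1}]' | grep -E "eef|ft_"
python3 -m inch '[{"twist":[0,0,0],"delta_pos":[0,0,0.1],"jaw":1},{"twist":[0,0,0],"delta_pos":[0,0,0],"jaw":1}]' | grep -E "eef|ft_"
```

```text
eef_pos: [634.3, 124.0, 178.6]
ft_force: [-0.4, 0.2, 0.8]
eef_pos: [635.3, 124.6, 174.2]
ft_force: [-0.2, -0.6, -0.3]
eef_pos: [636.0, 124.7, 170.6]
ft_force: [0.3, 0.4, 2.1]
eef_pos: [636.0, 124.7, 168.2]
ft_force: [-0.6, -0.9, 2.6]
```

```bash
python3 -m inch '[{"twist":[0,0,0],"delta_pos":[0,0,0.1],"jaw":1},{"twist":[0,0,0],"delta_pos":[0,0,0],"jaw":1}]' | grep -E "eef|ft_"
python3 -m inch '[{"twist":[0,0,0],"delta_pos":[0,0,0.1],"jaw":1},{"twist":[0,0,0],"delta_pos":[0,0,0],"jaw":1}]' | grep -E "eef|ft_"
python3 -m inch '[{"twist":[0,0,0],"delta_pos":[0,0,0.1],"jaw":1},{"twist":[0,0,0],"delta_pos":[0,0,0],"jaw":1},{"twist":[0,0,0],"delta_pos":[0,0,0],"jaw":1},{"twist":[0,0,0],"delta_pos":[0,0,0],"jaw":1}]' | grep -E "eef|ft_"
```

```text
eef_pos: [636.0, 124.8, 166.2]
ft_force: [0.0, -0.3, 4.5]
eef_pos: [636.0, 124.7, 165.9]
ft_force: [-4.5, 0.5, 13.3]
eef_pos: [636.1, 124.7, 165.8]
ft_force: [-7.7, 0.8, 21.4]
```

The button bottomed out at 166 mm under 21 N. I'll release it, rise and check.

```bash
python3 -m inch '[{"twist":[0,0,0],"delta_pos":[0,0,-0.4],"jaw":1},{"twist":[0,0,0],"delta_pos":[0,0,-1],"jaw":1},{"twist":[0,0,0],"delta_pos":[0,0,-1],"jaw":1},{"twist":[0,0,0],"delta_pos":[0,0,-0.6],"jaw":1},{"twist":[0,0,0],"delta_pos":[0,-1,0],"jaw":1}]' | grep -E "eef|ft_"
python3 -m inch '[{"twist":[0,0,0],"delta_pos":[0,-1,0],"jaw":1},{"twist":[0,0,0],"delta_pos":[-0.5,-1,0],"jaw":1},{"twist":[0,0,0],"delta_pos":[-0.5,0,0],"jaw":1},{"twist":[0,0,0],"delta_pos":[0,0,0],"jaw":1},{"twist":[0,0,0],"delta_pos":[0,0,0],"jaw":1}]'
python3 look.py 6;python3 -c "
from h import *
I,D=bot.get_image('scene'); a=cv2.resize(I[165:290,190:320,::-1],(416,400),interpolation=2)
b=cv2.resize(cv2.imread('pics/w6.png'),(380,285));b=cv2.copyMakeBorder(b,0,115,0,0,0)
cv2.imwrite('pics/c6.png',cv2.hconcat([a,b]))"
```

```text
eef_pos: [636.7, 102.7, 238.6]
ft_force: [-0.3, 0.2, 0.3]
clock: 15.38
eef_pos: [657.6, 48.5, 233.7]
tool_rot: [[-0.999, 0.037, -0.002], [0.037, 0.999, 0.0], [0.002, -0.0, -1.0]]
ft_force: [0.3, 0.4, 0.1]
gripper_width: 0.0
gripper_force: 0.0
tcp box [ 56.04287979 -29.50006678 233.70562908]
green 1307 box min/med/max [[18.7, 33.7, 162.9], [30.4, 45.5, 171.3], [44.3, 58.8, 172.9]] top pts [ 47.7 -60.5 300.5]
red 443 box min/med/max [[-57.7, -31.1, 169.6], [-49.9, -26.9, 177.2], [-43.1, -22.6, 178.8]] top pts [-50.5 -26.9 177.3]
```

View pics/c6.png

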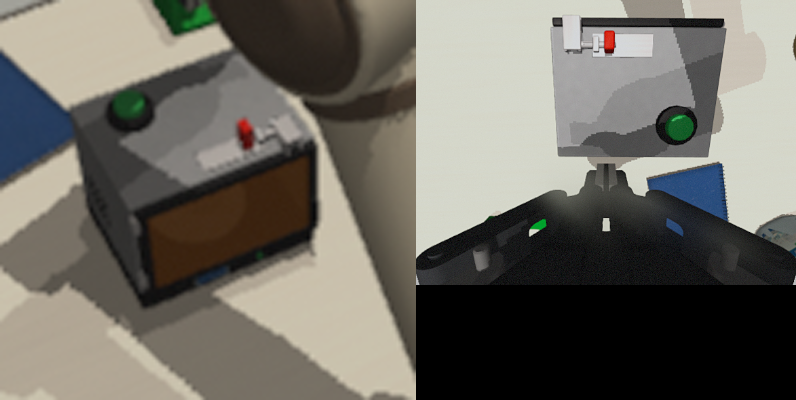

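The picture shows the door shut, the tab at the staple end at about (245,132), and the button up again at (130,103), its top at 172 mm. The arm is clear, so I'm handing in.

```bash
python3 -c "
from bench import bot
print(bot.hand_in())"
```

```text
the job is handed in; nothing more can be done
None
```

I handed the job in with the door shut, the bolt pushed to a hard stop and the button pressed down and released; the bolt moved only 23.7 mm as measured, which I took as fully home (it seems to have started partly forward), and no verdict was returned.

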